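# Slide the drilling block home between the fixture guides

## Robot

A 7-joint arm with a two-finger parallel gripper is mounted at the origin on a cart in front of the work surface, level with it; the furniture and walls round the work are solid. World frame = base frame: x ahead of the robot, y to its left, z up, the work surface at z = 0. Lengths are in m, angles in rad, forces in N, time in s.
With the tool pointing down it reaches from about 0.425 to 1.025 m from the base axis. Payload 3.6 kg.
Tool frame: the origin (TCP) lies at the very end of the fingers, on their centre line; the grasp point (between the pads) lies arm.hold_point_z behind it (arm.hold_point_z is the distance from the TCP to the grasp point, in m); z points along the fingers, y is the line along which they close (so a half turn about z gives the same grasp; the last joint's range is limited). The gripper opens to 85 mm and grips with 20 to 120 N. Pads are 22 mm wide; open, the fingers measure 114 mm over their backs; the gripper's body (76 mm by 85 mm) begins 54 mm behind the grasp point. The pads swing forward as they close: fully open they stand 13 mm farther back than shut.
Start: joints at [-1.425, 0.591, 0.048, 1.609, -0.033, 0.943, -0.034], TCP at [0.171, 0.704, 0.231] pointing down, gripper open.
Joint ranges: [-2.69, 2.69], [-0.47, 2.24], [-1.27, 1.36], [0.19, 2.51], [-1.53, 4.68], [0.08, 2.07], [-3.09, 3.09]. Speed limits (rad/s): [2.57, 2.57, 3.14, 3.14, 3.14, 3.14, 3.14].

## Interface

Orientations are given as a rotation vector (axis times angle).
In Python, from station import arm gives the robot as it stands. The module is installed in compiled form; this text tells all that it offers.
- The arm moves only by the tool servo_tool, never from a script. Its argument "steps" is a list that holds one entry, the list of rows, each a list of 4 numbers: the shift along the world's x, y, z in units of 30 mm (1.0 is 30 mm), then the turn about the world's z in units of 10 degrees (1.0 is 10 degrees). In form: [[[tx, ty, tz, spin], ...]]. A call has 1 to 20 rows; each row is the pose to reach, as a shift and turn from the pose commanded when the call began; what a row does not reach only later rows make up. A row lasts 1/8 s, in which the tool goes at most 62.5 mm and 10.7 degrees, less where a joint would pass 70% of its speed; a pose out of reach is approached as far as the arm can. A call with a gripper value outside its range is refused whole. "gripper" is the closure, from 0 (fully open) to 1 (shut), set as the call begins (left out, the last holds). The fingers move at their own pace and stop on an object; "force" is the grip in N (left out, the last holds). Time passes only in rows, so rows that repeat a pose let the fingers close. It gives the time, the measured TCP pose, the force, the opening and the grip force at its end, in the units of the state.
- arm.sense(): the state, without advancing time (a new reading comes with each control period).
- arm.read_camera(name): name is "scene" or "top" or "wrist"; returns (picture, depth): 400x640x3 uint8, red, green, blue; 400x640 float32, m along the optical axis (not along the pixel's ray), 0 where there is no reading.
- arm.camera_info(name): a dict with "K" (3x3 intrinsics, pixels), "world_from_camera" (4x4, takes a point from camera to world coordinates). Camera axes: x right, y down, z forward; pixel columns grow to the right and rows downward; lengths in m; the calibration is good to about 2 mm. A picture is of the moment at which its call begins: read the wrist's pose just before it. camera_info takes no time and is no camera call; for the wrist camera it gives the pose at the moment of the call.
- arm.sign_off(): hands the job in; it is judged then, once.
Trained networks look in the newest picture that a camera, given by its name, has taken for a name from the list of things; names that differ only in an ending like _2 or _b are one class to them, and where a whole thing is asked for, a point or a joint stands for the part that bears it (a point fixed in the world has none). Each returns a list of dicts, best first, with "conf" (0 to 1); they miss things now and then, are a little off and sometimes report something else, mostly with a low value. They report only what shows in the picture. A call takes as long as a camera call. They do not tell look-alikes from the thing itself.
- arm.look_for(camera, name): "at" ([x, y, z] in m, in world coordinates, good to about 4 mm: the middle of the surface that is visible of it).
The state is a dict: "t": time; "joints": joint angles; "qd": joint speeds; "joint_efforts": joint torques, N m; "tcp_pos": TCP position; "tcp_rot": TCP orientation; "force": force on the tool from outside, world axes, zero at the start; "moment": the same for the moment, N m; "opening": finger opening in m; "finger_force": force on a finger pad.
Only numpy, scipy, OpenCV 4.12 (cv2) and the standard library are available. Lean on these libraries where they do the work, as an engineer would, in place of code of your own. Each camera call takes 0.05 s, during which the arm holds its last target. There are 200 camera calls.

## Task

Push the oak drilling block along the bench, lengthwise through the narrow gap between the two guides of the steel fixture, until its end sits square against the stop bar behind them. Only push it with the fingers: never lift it off the bench or tip it. Leave the tape measure, the bolt and the marker where they are.

Things in the scene. Friction and masses are not known exactly. Their poses are not given: they have to be found in the camera images.
- drill_block: Loose oak drilling block with three dark holes in its top, 55 (x) x 110 (y) x 30 (z) mm, about 0.25 kg, lying flat on the bench in front of the gap, a little to one side of its line and turned by up to 0.35 rad from it. Origin: centre of its underside; y along its length, z up.
- fixture: Bare steel guide fixture fixed to the bench, 32 mm high (screw heads 37). Origin: on the bench in the middle of the gap; +y is the way in, x across. Two guides, each 25 wide and 40 long (y -20 to +20), with half-round entry ends (radius 12.5), leave a gap 59 mm wide. The block slides on the bench all the way; when home its centre is at x 0, y +15 mm and its tail stands 20 mm out of the guides.
- fixture_stop (a point): Middle of the stop bar's near face, half-way up (z 16 mm), 70 mm along +y from the fixture's origin: the block's leading end goes flat against it. The bar is 110 mm wide (x), 20 thick (y), 32 high; low side strips, 12 mm high, at x +-41.5 to +-53.5 join it to the guides. Axes as the fixture's.
- tape_measure: Black and yellow tape measure, 36 x 79 x 66 mm, standing loose beyond the stop bar; leave it alone. Origin: centre of its underside.
- bolt: Loose steel bolt with nut, 20 x 64 x 18 mm, lying beyond the far side of the fixture; leave it alone. Origin: centre of its underside.
- marker_pen: Loose white and black marker pen, 17 x 135 x 16 mm, lying crosswise to the right of the block, beyond its tail; leave it alone. Origin: centre of its underside.
Not all that is in view belongs to the job. Leave any red look-alike of the fixture alone. There is more than one size of the drill_block; the one meant has the size given above.

How it is judged:
On the way:
1. the block's leading end is in the gap between the guides, block lengthwise and flat on the bench (x of drill_block in the frame of fixture between -0.012 and 0.012 m and y of drill_block in the frame of fixture above -0.055 m and angle between the y axis of drill_block and the y axis of fixture, either way round below 0.2 rad and height (world z) of drill_block below 0.006 m), for 0.1 s.
At the end, for the whole second after the job is handed in: The block lies flat and at rest on the bench between the guides, its end within 3.5 mm of the stop bar and square to it within 0.05 rad; tape measure, bolt and marker are within 20 mm of where they were (x of drill_block in the frame of fixture between -0.005 and 0.005 m and y of drill_block in the frame of fixture between 0.0115 and 0.0175 m and angle between the y axis of drill_block and the y axis of fixture, either way round below 0.05 rad and height (world z) of drill_block below 0.004 m and angle between drill_block's own z axis and vertical below 0.05 rad and linear speed of drill_block below 0.01 m/s and distance of each of tape_measure, bolt, marker_pen from where it was at the start of the episode below 0.02 m); the robot touches nothing.
It fails at once if the block is lifted off the bench (more than 10 mm) or tipped (more than 0.2 rad) (height (world z) of drill_block above 0.01 m or angle between drill_block's own z axis and vertical above 0.2 rad).
It fails at once if the tape measure, the bolt or the marker is moved by more than 20 mm (distance of any of tape_measure, bolt, marker_pen from where it was at the start of the episode above 0.02 m).
It also fails if it takes over 67 s, if anything falls off the work surface, if the arm or the gripper's body presses on something with over 40 N, if the wrist force passes 120 N, or if a joint passes its speed limit or range.

## Working session

There is one attempt and no reset: what is moved stays moved. The work goes in short steps, Python scripts to look and compute and a tool call to move; the robot and the scene stay as the last step left them, time stands still between calls to the robot, and variables do not carry over. Pictures are saved under pics/ and viewed, at most 10 in all, crops included, and the job is handed in when it is done.

Besides the shell and the picture viewer there is one more tool, called after "Emit:" in YAML: its name, and indented under it one key for each argument. servo_tool: Moves the arm, as the interface text tells. Its arguments: {"type":"object","properties":{"steps":{"type":"array","items":{"type":"array","items":{"type":"array","items":{"type":"number"}}}},"gripper":{"type":"number"},"force":{"type":"number"}},"required":["steps"]}

```bash
mkdir -p pics; cat > h.py <<'E'
import numpy as np,cv2
from station import arm
def shot(n,f):
    p,d=arm.read_camera(n); i=arm.camera_info(n)
    cv2.imwrite('pics/'+f+'.png',p[:,:,::-1]); np.savez('pics/'+f,p=p,d=d,K=i['K'],T=i['world_from_camera']); return p,d
def cloud(f):
    z=np.load('pics/'+f+'.npz'); d=z['d']; v,u=np.mgrid[:400,:640]; K=z['K']
    P=np.stack([(u-K[0,2])/K[0,0]*d,(v-K[1,2])/K[1,1]*d,d],-1)
    return P@z['T'][:3,:3].T+z['T'][:3,3], z['p'], d
E
python3 - <<'E'
from h import *
shot('top','t1'); 
for n in ['drill_block','fixture','fixture_stop','tape_measure','bolt','marker_pen']:
    for r in arm.look_for('top',n)[:4]: print(n,np.round(r['at'],3),round(r['conf'],2))
s=arm.sense();print(s['t'],s['tcp_pos'],s['tcp_rot'],arm.hold_point_z)
E
```

```text
drill_block [ 0.553 -0.146  0.028] 0.89
fixture [0.548 0.069 0.031] 0.7
fixture [0.383 0.002 0.034] 0.66
fixture_stop [0.381 0.005 0.031] 0.94
fixture_stop [0.55  0.07  0.032] 0.92
tape_measure [0.502 0.329 0.055] 0.77
bolt [0.702 0.098 0.011] 0.59
marker_pen [ 0.468 -0.346  0.014] 0.68
0.35 [0.17143435 0.70426395 0.23104794] [ 3.74058623e-01  3.11923438e+00 -7.65287464e-04] 0.0187
```

View pics/t1.png

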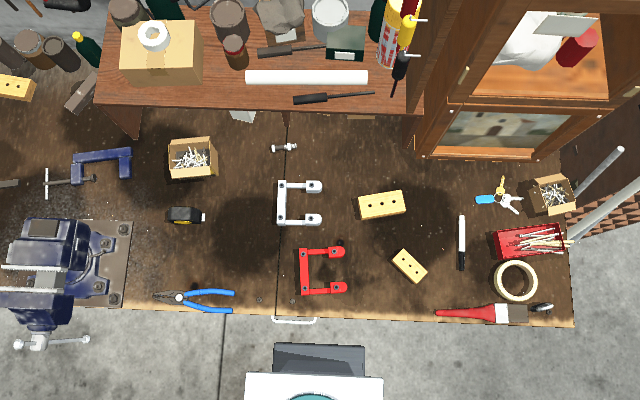

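The top view shows the steel fixture at about (300,203), opening to the right (world -y). The large block is at (382,204), with the red look-alike and a small block below them. Next I'll measure the poses from depth.

```bash
cat > m.py <<'E'
from h import *
def rect(P,m):
    q=P[m][:,:2].astype(np.float32)*1000
    (c,s,a)=cv2.minAreaRect(q); b=cv2.boxPoints((c,s,a))
    e=[b[1]-b[0],b[2]-b[1]]; l=max(e,key=np.linalg.norm)
    return np.round(c,1),np.round(s,1),round(float(np.degrees(np.arctan2(l[1],l[0]))%180),2),len(q),np.round(P[m][:,2].mean()*1000,1)
def near(P,x0,x1,y0,y1,z0,z1):
    m=(P[...,0]>x0)&(P[...,0]<x1)&(P[...,1]>y0)&(P[...,1]<y1)&(P[...,2]>z0)&(P[...,2]<z1)
    n,l,st,_=cv2.connectedComponentsWithStats(m.astype(np.uint8)); return l==1+np.argmax(st[1:,4])
E
python3 - <<'E'
from m import *
P,p,d=cloud('t1')
print('px/mm',np.load('pics/t1.npz')['K'][0,0]/np.median(d))
print('block',rect(P,near(P,.48,.63,-.24,-.06,.02,.04)))
m=near(P,.46,.65,-.03,.15,.022,.045);print('fix',rect(P,m))
u=np.argwhere(m);print(u.min(0),u.max(0))
b=m&(P[...,1]>.06);print('bar',rect(P,b))
for r in range(u[:,0].min(),u[:,0].max()+1,2):
    c=u[u[:,0]==r][:,1]; print(r,c.min(),c.max(),len(c),np.round(P[r,c.min()]*1000),np.round(P[r,c.max()]*1000))
E
python3 -c "
import cv2;i=cv2.imread('pics/t1.png')[165:245,260:420];cv2.imwrite('pics/c1.png',cv2.resize(i,None,fx=5,fy=5,interpolation=2))"
```

```text
px/mm 403.7748168303772
block (array([ 556.5, -147.9]), array([ 56. , 110.7]), 102.44, 1013, np.float64(29.8))
fix (array([551.5,  99.1]), array([110.2,  20.6]), 2.08, 367, np.float64(32.6))
[180 276] [223 285]
bar (array([551.5,  99.1]), array([110.2,  20.6]), 2.08, 367, np.float64(32.6))
180 278 285 8 [605. 109.  31.] [607.  92.  28.]
182 278 285 8 [600. 109.  32.] [600.  91.  34.]
184 278 285 8 [594. 108.  35.] [596.  91.  32.]
186 278 285 8 [591. 109.  27.] [590.  91.  32.]
188 278 285 8 [584. 108.  34.] [585.  91.  31.]
190 278 285 8 [580. 108.  31.] [580.  90.  32.]
192 278 285 8 [574. 107.  33.] [575.  90.  30.]
194 277 285 9 [571. 110.  26.] [570.  90.  31.]
196 277 285 9 [564. 109.  34.] [565.  89.  33.]
198 277 285 9 [559. 109.  33.] [560.  89.  30.]
200 277 285 9 [554. 108.  34.] [556.  89.  28.]
202 277 285 9 [549. 108.  33.] [551.  89.  27.]
204 277 285 9 [544. 108.  32.] [546.  89.  26.]
206 277 284 8 [539. 107.  32.] [539.  90.  33.]
208 277 284 8 [534. 107.  29.] [534.  90.  35.]
210 277 284 7 [529. 107.  33.] [530.  90.  28.]
212 277 284 8 [524. 107.  30.] [524.  89.  33.]
214 277 284 8 [518. 106.  35.] [520.  89.  32.]
216 277 284 8 [514. 106.  33.] [515.  89.  32.]
218 277 284 8 [509. 105.  32.] [509.  88.  34.]
220 276 284 9 [504. 108.  31.] [505.  88.  32.]
222 276 284 9 [499. 107.  35.] [500.  88.  28.]
```

View pics/c1.png

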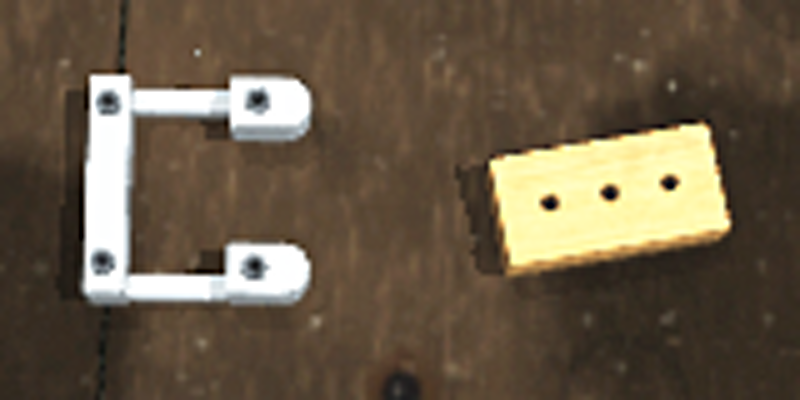

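The crop confirms the steel fixture: guides at crop (265,105) and (265,270), bar at (105,190). Its +y is world y turned about +2.2°. The block is turned +10° from the fixture and its centre is about 4 mm off line.

Plan: set both fingertips square to the fixture and push on the tail. Approach first.

Emit:
servo_tool:
  steps:
    - [[11,-13.5,0,-7.4],[11,-13.5,0,-7.4],[11,-13.5,0,-7.4],[11,-13.5,0,-7.4],[11,-13.5,0,-7.4],[11,-13.5,0,-7.4],[11,-13.5,0,-7.4],[11,-13.5,0,-7.4],[13.1,-31.7,-1,-7.4],[13.1,-31.7,-1,-7.4],[13.1,-31.7,-1,-7.4],[13.1,-31.7,-1,-7.4],[13.1,-31.7,-1,-7.4],[13.1,-31.7,-1,-7.4],[13.1,-31.7,-1,-7.4],[13.1,-31.7,-1,-7.4],[13.1,-31.7,-1,-7.4],[13.1,-31.7,-1,-7.4],[13.1,-31.7,-1,-7.4],[13.1,-31.7,-1,-7.4]]
  gripper: 0.72

```text
t: 2.85
tcp_pos: [0.5647, -0.244, 0.2011]
tcp_rot: [-2.171, -2.268, -0.002]
force: [-0.2, 0.5, -0.5]
opening: 0.0241
finger_force: 0.0
```

```bash
python3 - <<'E'
from m import *
print(arm.sense()['tcp_pos'],arm.sense()['tcp_rot'])
shot('wrist','w1'); shot('top','t2')
for f in ['w1','t2']:
    P,p,d=cloud(f)
    for n,b in [('block',(.48,.63,-.24,-.06,.02,.04)),('bar',(.47,.65,.07,.13,.022,.045)),('guideL',(.49,.545,-.02,.06,.022,.045)),('guideR',(.565,.63,-.02,.06,.022,.045))]:
        try: print(f,n,rect(P,near(P,*b)))
        except Exception as e: print(f,n,'none')
E
```

```text
[ 0.56473501 -0.24400558  0.2010557 ] [-2.17147832e+00 -2.26811294e+00 -1.50237822e-03]
w1 block (array([ 557.2, -147.3]), array([ 55.2, 110.2]), 102.19, 6424, np.float64(29.2))
w1 bar none
w1 guideL none
w1 guideR none
t2 block (array([ 572.3, -104.2]), array([16.3, 39.3]), 128.64, 66, np.float64(29.5))
t2 bar (array([561.2,  99.3]), array([89.5, 20.4]), 2.58, 263, np.float64(32.3))
t2 guideL none
t2 guideR (array([596.3,  20.6]), array([26.5, 37.4]), 92.07, 158, np.float64(32.0))
```

View pics/w1.png

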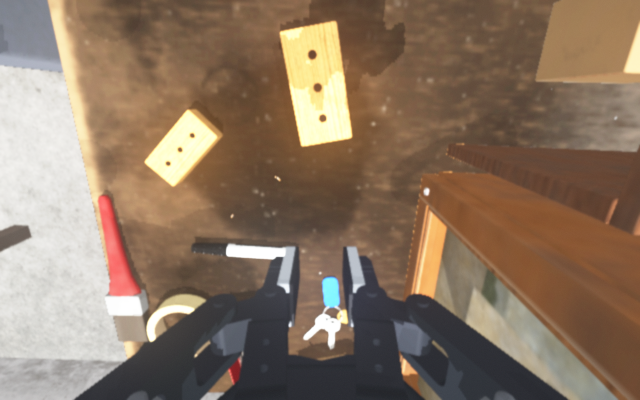

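Wrist view: big block at (318,85), clear of the fingers, marker at (245,250). The block pose agrees with the top view, at (557,-147) mm and 102.2°. Descending behind the tail.

Emit:
servo_tool:
  steps:
    - [[0,0,-2,0],[0,0,-4,0],[0,0,-5.5,0],[0,0,-6.4,0],[0,0,-6.4,0],[0,0,-6.4,0],[0,0.3,-6.4,0],[0,0.6,-6.4,0],[0,0.8,-6.4,0]]

```text
t: 4.08
tcp_pos: [0.5649, -0.2211, 0.0099]
tcp_rot: [2.174, 2.267, 0.001]
force: [0.6, 0.0, 0.1]
opening: 0.0241
finger_force: 0.0
```

Emit:
servo_tool:
  steps:
    - [[0,0.15,0,0],[0,0.3,0,0],[0,0.45,0,0],[-0.05,0.6,0,0],[-0.05,0.75,0,0],[-0.05,0.9,0,0],[-0.05,1.05,0,0],[-0.05,1.2,0,0],[-0.05,1.35,0,0],[-0.05,1.5,0,0],[-0.05,1.5,0,0]]

```text
t: 5.45
tcp_pos: [0.563, -0.1763, 0.0091]
tcp_rot: [-2.174, -2.266, -0.001]
force: [-1.0, -0.5, 1.0]
opening: 0.0236
finger_force: 0.9
```

```bash
cat > look.py <<'E'
import sys
from m import *
f=sys.argv[1]; s=arm.sense(); print(s['t'],np.round(s['tcp_pos'],4),np.round(s['force'],1))
shot('wrist','w'+f); shot('top','t'+f); shot('scene','s'+f)
for c in 'wts':
    P,p,d=cloud(c+f)
    y=(p[...,0]>140)&(p[...,0].astype(int)-p[...,2]>35)   # oak colour
    m=near(P,.48,.64,-.22,.10,.022,.035)
    Q=P.copy(); Q[~y]=0
    try: print(c,'block',rect(P,near(Q,.49,.63,-.25,.10,.02,.036)))
    except Exception as e: print(c,'none')
E
python3 look.py 3
```

```text
5.45 [ 0.563  -0.1763  0.0091] [-1.  -0.5  1. ]
w block (array([ 565.2, -112.7]), array([ 55.4, 111.6]), 92.93, 33881, np.float64(29.1))
t none
s block (array([ 563. , -108.1]), array([ 60.3, 108.5]), 92.85, 452, np.float64(30.4))
```

View pics/w3.png

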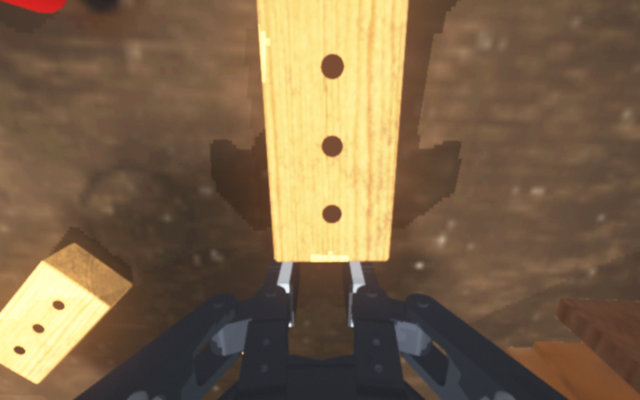

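Now the block is square on the fingers (tail edge at row 262) and about 5.5 mm to +x of the line. I'll push diagonally.

Emit:
servo_tool:
  steps:
    - [[-0.02,0.15,0,0],[-0.05,0.3,0,0],[-0.08,0.45,0,0],[-0.11,0.6,0,0],[-0.14,0.75,0,0],[-0.17,0.9,0,0],[-0.2,1.05,0,0],[-0.22,1.2,0,0],[-0.24,1.35,0,0],[-0.26,1.5,0,0],[-0.26,1.5,0,0]]

```text
t: 6.98
tcp_pos: [0.5551, -0.1316, 0.0093]
tcp_rot: [-2.174, -2.266, -0.001]
force: [0.3, 0.7, -0.2]
opening: 0.0238
finger_force: 0.0
```

```bash
python3 look.py 4; python3 - <<'E'
from m import *
for f in ['w4','s4']:
    P,p,d=cloud(f)
    for n,b in [('gL',(.49,.536,-.02,.06,.022,.045)),('gR',(.575,.63,-.02,.06,.022,.045)),('bar',(.47,.65,.07,.13,.022,.045))]:
        try: print(f,n,rect(P,near(P,*b)))
        except Exception: pass
E
```

```text
6.975 [ 0.5551 -0.1316  0.0093] [ 0.3  0.7 -0.2]
w block (array([557.9, -68.7]), array([ 55.3, 112. ]), 92.26, 33864, np.float64(29.1))
w4 gL (array([532.2, -16.9]), array([7.6, 6.1]), 0.27, 389, np.float64(29.0))
w4 gR (array([579.2, -15.9]), array([8.1, 8.4]), 179.94, 539, np.float64(29.0))
s4 gL (array([510.4,  19.1]), array([41.2, 28.8]), 84.78, 105, np.float64(32.8))
s4 gR (array([593.7,  20.8]), array([39.4, 27.3]), 89.09, 98, np.float64(32.5))
s4 bar (array([549.4,  99.6]), array([113.6,  23.4]), 2.11, 227, np.float64(32.4))Traceback (most recent call last):
  File "look.py", line 8, in <module>
    m=near(P,.48,.64,-.22,.10,.022,.035)
  File "m.py", line 9, in near
    n,l,st,_=cv2.connectedComponentsWithStats(m.astype(np.uint8)); return l==1+np.argmax(st[1:,4])
                                                                               ~~~~~~~~~^^^^^^^^^^
    return _wrapfunc(a, 'argmax', axis=axis, out=out, **kwds)
    return bound(*args, **kwds)
ValueError: attempt to get argmax of an empty sequence
```

View pics/w4.png

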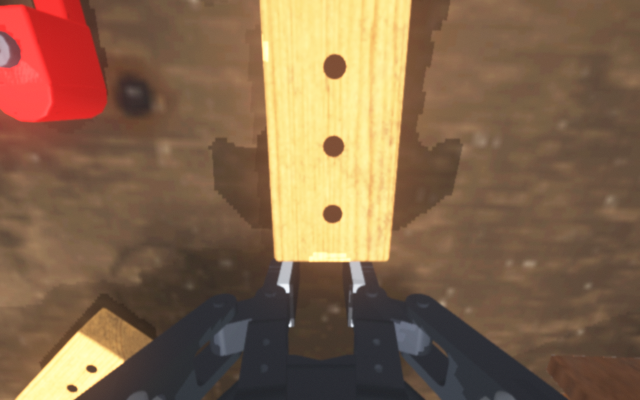

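The block is centred on the line to within 1 mm and is parallel to it (92.3°), with its front just before the guides. I'll push along the fixture axis into the gap.

Emit:
servo_tool:
  steps:
    - [[-0.01,0.15,0,0],[-0.01,0.3,0,0],[-0.02,0.45,0,0],[-0.02,0.6,0,0],[-0.03,0.75,0,0],[-0.04,0.9,0,0],[-0.04,1.05,0,0],[-0.05,1.2,0,0],[-0.05,1.35,0,0],[-0.06,1.5,0,0],[-0.06,1.5,0,0]]

```text
t: 8.5
tcp_pos: [0.5534, -0.0866, 0.0093]
tcp_rot: [-2.175, -2.266, -0.001]
force: [0.7, -0.7, 0.2]
opening: 0.0235
finger_force: 0.7
```

```bash
sed -i '/^    m=near/d' look.py; python3 look.py 5
```

```text
8.5 [ 0.5534 -0.0866  0.0093] [ 0.7 -0.7  0.2]
w block (array([555.6, -23.6]), array([ 56.8, 112.1]), 92.19, 33860, np.float64(29.1))
t block (array([542.4, -61.4]), array([26.8, 29.5]), 92.99, 112, np.float64(29.7))
s block (array([551.7, -15.3]), array([113.8,  60.5]), 88.83, 383, np.float64(30.7))
```

View pics/w5.png

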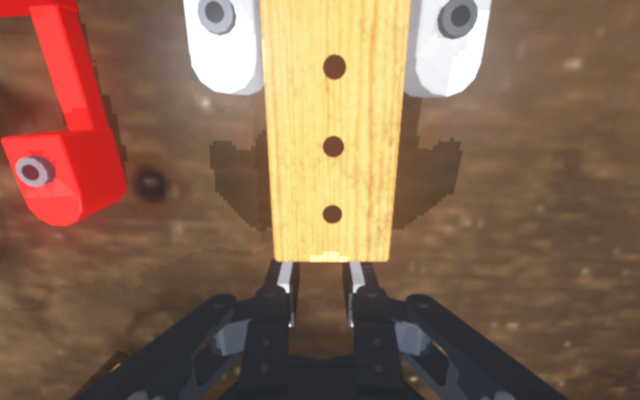

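The block is between the two steel guides with even clearance (guide ends at (225,60) and (448,60)). About 57 mm remain, so I'll push on and slow down near the stop.

Emit:
servo_tool:
  steps:
    - [[-0.01,0.15,0,0],[-0.01,0.3,0,0],[-0.02,0.45,0,0],[-0.02,0.6,0,0],[-0.03,0.75,0,0],[-0.04,0.9,0,0],[-0.04,1.05,0,0],[-0.05,1.2,0,0],[-0.05,1.35,0,0],[-0.06,1.5,0,0],[-0.07,1.6,0,0],[-0.07,1.7,0,0],[-0.07,1.75,0,0],[-0.07,1.75,0,0]]

```text
t: 10.4
tcp_pos: [0.5512, -0.0347, 0.0093]
tcp_rot: [-2.175, -2.266, -0.0]
force: [-0.0, 0.3, -0.1]
opening: 0.0236
finger_force: 0.2
```

Emit:
servo_tool:
  steps:
    - [[0,0.04,0,0],[0,0.08,0,0],[0,0.12,0,0],[0,0.12,0,0]]

```text
t: 10.9
tcp_pos: [0.5513, -0.032, 0.0093]
tcp_rot: [2.176, 2.265, -0.001]
force: [-0.4, -3.1, 0.3]
opening: 0.0239
finger_force: 1.4
```

```bash
python3 look.py 6
```

```text
10.9 [ 0.5513 -0.032   0.0093] [-0.4 -3.1  0.3]
w block (array([555.2,  31.2]), array([ 57.1, 111.8]), 92.27, 33792, np.float64(29.1))
t block (array([545.1,  17.1]), array([37.7, 73.8]), 92.15, 325, np.float64(29.5))
s block (array([551.8,  38.3]), array([ 61. , 108.6]), 90.89, 349, np.float64(30.7))
```

The force is rising, which suggests contact with the stop. I'll creep forward.

Emit:
servo_tool:
  steps:
    - [[0,0.04,0,0],[0,0.08,0,0],[0,0.1,0,0],[0,0.1,0,0]]

```text
t: 11.55
tcp_pos: [0.5509, -0.0319, 0.0094]
tcp_rot: [2.177, 2.26, -0.004]
force: [-0.5, -8.6, -1.5]
opening: 0.0241
finger_force: 4.0
```

The TCP has stalled while the force grows to 8.6 N, so the block is against the stop. I'll back off, raise the arm and check.

Emit:
servo_tool:
  steps:
    - [[0,-0.2,0,0],[0,-0.6,0,0],[0,-1.2,0,0],[0,-1.2,0,0],[0,-1.2,1.5,0],[0,-1.2,3.5,0],[0,-1.5,5.5,0],[0,-3.5,6,0],[0,-5.5,6,0],[0,-7,6,0],[0,-7,6,0],[0,-7,6,0]]

```text
t: 13.05
tcp_pos: [0.551, -0.2375, 0.1889]
tcp_rot: [-2.175, -2.265, -0.001]
force: [-0.2, 0.9, -0.8]
opening: 0.0237
finger_force: 0.0
```

```bash
python3 look.py 7; python3 - <<'E'
from m import *
for f in ['t7','s7']:
    P,p,d=cloud(f)
    m=near(P,.47,.65,.085,.13,.022,.045); print(f,'bar',rect(P,m))
P,p,d=cloud('t7')
i=cv2.imread('pics/t7.png')[170:240,260:350]; cv2.imwrite('pics/c7.png',cv2.resize(i,None,fx=8,fy=8,interpolation=2))
E
```

```text
13.05 [ 0.551  -0.2375  0.1889] [-0.2  0.9 -0.8]
w none
t block (array([566.2,   4.5]), array([49.1, 31.1]), 86.85, 182, np.float64(30.2))
s block (array([552.9,  35.5]), array([ 65.4, 113.2]), 90.42, 518, np.float64(31.0))
t7 bar (array([601.5, 100.1]), array([ 9.8, 17.8]), 96.18, 27, np.float64(32.4))
s7 bar (array([549.5,  98.2]), array([110.1,  27.2]), 1.13, 228, np.float64(33.0))
```

View pics/c7.png

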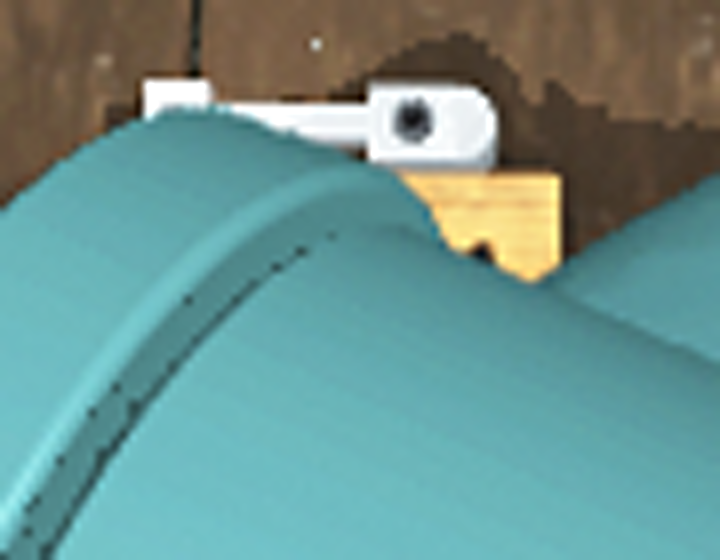

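The arm blocks the top camera, so I'll swing it clear.

Emit:
servo_tool:
  steps:
    - [[0,0,1.5,0],[0,10,1.5,3],[0,10,1.5,3],[0,10,1.5,3],[0,10,1.5,3],[0,10,1.5,3],[-3,24,1.5,6],[-3,24,1.5,6],[-3,24,1.5,6],[-3,24,1.5,6],[-3,24,1.5,6],[-3,24,1.5,6],[-3,24,1.5,6],[-3,24,1.5,6],[-3,24,1.5,6],[-3,24,1.5,6]]

```text
t: 15.2
tcp_pos: [0.4619, 0.4796, 0.2343]
tcp_rot: [0.755, 3.049, -0.002]
force: [0.3, 0.4, 0.3]
opening: 0.0239
finger_force: 0.0
```

```bash
python3 look.py 8; python3 - <<'E'
from m import *
P,p,d=cloud('t8')
try: print('bar',rect(P,near(P,.47,.65,.0895,.13,.022,.045)))
except Exception: pass
for n in ['tape_measure','bolt','marker_pen']:
    for r in arm.look_for('top',n)[:1]: print(n,np.round(r['at'],3))
i=cv2.imread('pics/t8.png')[170:240,260:350]; cv2.imwrite('pics/c8.png',cv2.resize(i,None,fx=8,fy=8,interpolation=2))
E
```

```text
15.2 [0.4619 0.4796 0.2343] [0.3 0.4 0.3]
w block (array([554.3,  38.5]), array([ 62.8, 119.6]), 95.99, 1404, np.float64(28.8))
t block (array([553.5,  34.5]), array([ 56.7, 108.3]), 91.75, 991, np.float64(29.8))
s block (array([554.1,  35.4]), array([ 65. , 113.2]), 92.57, 542, np.float64(30.8))
bar (array([551.2,  99.8]), array([ 20.1, 109.8]), 179.78, 340, np.float64(32.6))
marker_pen [ 0.472 -0.347  0.014]
```

View pics/c8.png

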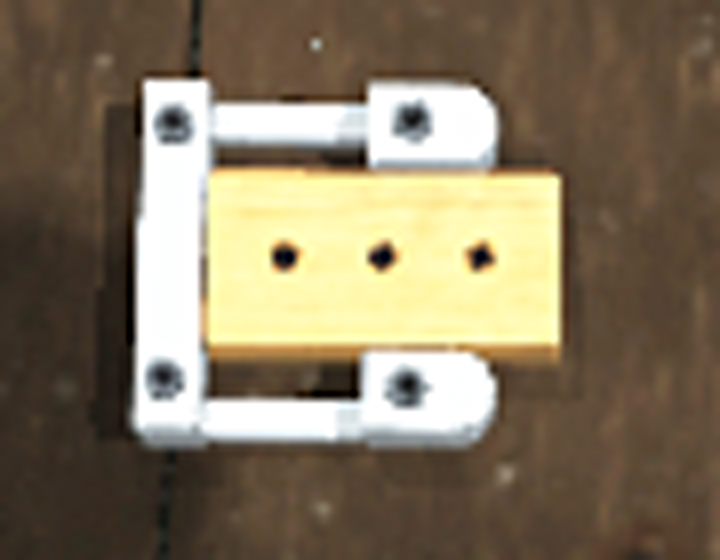

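In the crop the block is home: leading edge on the bar at column 207, even clearance at the guides. Its centre comes out at y_f ≈ 15 mm, x_f ≈ 0. One sub-pixel check of squareness before hand-in.

```bash
python3 - <<'E'
from m import *
z=np.load('pics/t8.npz');g=z['p'].astype(float);K=z['K'];T=z['T']
def W(u,v,h):
    r=T[:3,:3]@np.array([(u-K[0,2])/K[0,0],(v-K[1,2])/K[1,1],1]);c=T[:3,3];return (c+r*(h-c[2])/r[2])[:2]*1000
def edge(rows,c0,c1,ch,h):
    pts=[]
    for r in rows:
        s=g[r,c0:c1,ch]; k=np.abs(np.diff(s)); k[k<0.3*k.max()]=0
        pts.append(W(c0+.5+(k*np.arange(len(k))).sum()/k.sum(),r,h))
    pts=np.array(pts); f=np.polyfit(pts[:,0],pts[:,1],1); 
    return round(np.degrees(np.arctan(f[0])),2),np.round(np.polyval(f,552),1)
print('tail',edge(range(193,212),326,335,0,.03))
print('front',edge(range(193,212),282,290,2,.03))
print('bar back',edge(range(182,222),272,282,2,.032))
E
```

```text
tail (np.float64(2.15), np.float64(-20.8))
front (np.float64(3.98), np.float64(89.4))
bar back (np.float64(1.8), np.float64(108.4))
```

```bash
python3 -c "
from station import arm
print(arm.sign_off())"
```

```text
the job is handed in; nothing more can be done
None
```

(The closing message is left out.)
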